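Clear the offcuts and counter-hold the hidden bolt head

ROBOT

A 7-joint arm with a two-finger parallel gripper is mounted at the origin on a cart in front of the work surface, level with it; the furniture and walls round the work are solid. World frame = base frame: x ahead of the robot, y to its left, z up, the work surface at z = 0. Lengths are in m, angles in rad, forces in N, time in s.
With the tool pointing down it reaches from about 0.4 to 0.85 m from the base axis. Payload 10.4 kg.
Tool frame: the origin (TCP) lies midway between the tips of the shut fingers; the grasp point (between the pads) lies 19 mm behind it; z points along the fingers, y is the line along which they close (so a half turn about z gives the same grasp; the last joint's range is limited). The gripper opens to 87 mm and grips with 3 to 60 N. Pads are 19 mm wide; open, the fingers measure 117 mm over their backs; the gripper's body (75 mm by 190 mm) begins 51 mm behind the grasp point.
Start: joints at [-1.15, 0.332, -0.065, 1.46, 0.022, 1.35, -0.088], TCP at [0.268, 0.564, 0.223] pointing down, gripper open.
Joint ranges: [-2.6, 2.6], [-0.5, 2.12], [-1.47, 1.34], [0.16, 2.42], [-1.27, 4.41], [0.06, 2.06], [-2.6, 2.6]. Speed limits (rad/s): [2.22, 2.22, 2.79, 2.79, 3.14, 3.14, 3.14].

INTERFACE

Orientations are given as a unit quaternion [x, y, z, w].
In Python, from bench import sensors, eyes, order gives the robot as it stands.
- The arm moves only by the tool arm_command, never from a script. Its argument "steps" is a list of rows, each an object with "rot": the turn, a rotation vector about the world's x, y, z in degrees, a list of three; "slide": the shift along the world's x, y, z in m, a list of three; "grip": the opening, from 0 (shut) to 1 (fully open). A call has exactly 8 rows; each row shifts and turns the commanded pose from where the row before left it; what a row does not reach is not made up. A row lasts 1/8 s, in which the tool goes at most 62.5 mm and 10.7 degrees, less where a joint would pass 70% of its speed; a pose out of reach is approached as far as the arm can. A call with a gripper value outside its range is refused whole. The fingers move at their own pace and stop on an object; "newtons" is the grip in N (left out, the last holds). Time passes only in rows, so rows that do not move let the fingers close, or fill a call up. It gives the time, the measured TCP pose, the force, the opening and the grip force at its end, in the units of the state.
- sensors.read_state(): the state, without advancing time (a new reading comes with each control period).
- eyes.camera(name): name is "scene" or "top" or "wrist"; returns a dict with "pixels" (384x512x3 uint8, red, green, blue), "intrinsics" (3x3 intrinsics, pixels), "pose" (4x4, takes a point from camera to world coordinates). Camera axes: x right, y down, z forward; pixel columns grow to the right and rows downward; lengths in m; the calibration is good to about 2 mm. A picture is of the moment at which its call begins. There is no depth.
- order.close_job(): hands the job in; it is judged then, once.
Trained networks look in a picture, given as the dict that the camera call returned (one of the last four; its "shot" number tells which), for a name from the list of things; names that differ only in an ending like _2 or _b are one class to them, and where a whole thing is asked for, a point or a joint stands for the part that bears it (a point fixed in the world has none). Each returns a list of dicts, best first, with "conf" (0 to 1); they miss things now and then, are a little off and sometimes report something else, mostly with a low value. They report only what shows in the picture. A call takes as long as a camera call. They do not tell look-alikes from the thing itself.
- eyes.look_for(name, picture): "bbox" ([left, top, right, bottom] in pixels, round what is visible of it).
The state is a dict: "time": time; "joint_positions": joint angles; "joint_vel": joint speeds; "joint_torque": joint torques, N m; "ee_pos": TCP position; "eef_rot": TCP orientation; "ft_force": force on the tool from outside, world axes, zero at the start; "torque": the same for the moment, N m; "width": finger opening in m; "grip_force": force on a finger pad.
Only numpy, scipy, OpenCV 4.12 (cv2) and the standard library are available. Lean on these libraries where they do the work, as an engineer would, in place of code of your own. Each camera call takes 0.05 s, during which the arm holds its last target. There are 200 camera calls.

TASK

Two wood offcuts lie across the slot on top of the blue steel bracket: put both into the orange bin. Then reach down into the slot behind the bracket's front plate, grip the hidden hexagon bolt head between the fingers, turn it until the drooping spanner on the front is level, and finish while still holding the head there, so that the spanner's weight cannot turn it back. Do not touch the spanner, and leave the jar, the red bar and the blue cup where they stand.

Things in the scene. Friction and masses are not known exactly. Their poses are not given: they have to be found in the camera images.
- bracket: blue steel bracket fixed to the table. Origin on the table under the bolt head's centre; x from front to rear plate (roughly away from the robot), y along the slot, z up. Base 150 (x) x 180 (y) x 10 mm; two upright plates 180 mm long in y, tops at z = 100 mm: front x = -34 to -22, rear x = +22 to +36 mm. The slot between is 44 mm wide, open at top and both ends.
- bolt_head: steel hexagon bolt head in the slot, 36 mm across flats, 15 mm thick along its own x (= bracket x, the bolt axis). Origin at its centre, 66 mm over the table, mid-slot; top 13 mm below the plate tops. It turns about its x only; two flats face its own +y and -y and stand upright when the spanner is level. A round collar, 28 mm in diameter, joins it to the front plate.
- spanner: dark ring spanner on the nut at the bracket's front; turns with the bolt head (0.01 rad play). Origin at the head's centre; ring 58 mm across at x = -51 to -38 mm; handle to y = -195 mm (robot's right), along its own y. Level: own y horizontal. It starts drooped 0.2 rad on a stop (a right-handed turn about bracket x); its weight (0.15 N m) turns it back there. Not to be touched.
- offcut_light: pale wood offcut, 44 (x) x 80 (y) x 18 mm high, its last 18 mm at +y only 10 mm high; 0.04 to 0.085 kg. Origin at the centre of its underside. It bridges the top of the slot, its long side roughly across it, about 54 mm along the slot to one side of the bolt head; its 44 mm side lies along the slot.
- offcut_dark: dark wood offcut, 50 (x) x 76 (y) x 16 mm high, 0.05 to 0.1 kg. Origin at the centre of its underside. It bridges the top of the slot, its long side roughly across it, about 54 mm along the slot to the other side of the bolt head; its 50 mm side lies along the slot. The two may be swapped.
- bin: open orange plastic waste bin, fixed, 280 (x) x 200 (y) x 90 mm high, walls 4 mm thick (rim 8 mm), floor 4 mm. Origin at the centre of its underside; x points roughly away from the robot.
- jar: small glass jar with a white cap, 48 mm diameter, 68 mm high, origin under its centre. To be left alone.
- red_bar: red polishing bar, 30 x 58 x 24 mm, origin under its centre. To be left alone.
- blue_cup: blue cup, 77 mm diameter, 86 mm high, origin under its centre. To be left alone.
Mind the look-alikes: they are no part of the job. What is shaped like the offcut_dark but pink is not meant.

How it is judged:
By the outcome, as a careful person would: the job done as asked, in the order asked, and still so for the second after the job is handed in, while the arm keeps its last pose, push and grip.
It also fails if it takes over 69 s, if anything falls off the work surface, if the arm or the gripper's body presses on something with over 40 N, if the wrist force passes 120 N, or if a joint passes its speed limit or range.

## Working session

There is one attempt and no reset: what is moved stays moved. The work goes in short steps, Python scripts to look and compute and a tool call to move; the robot and the scene stay as the last step left them, time stands still between calls to the robot, and variables do not carry over. Pictures are saved under pics/ and viewed, at most 10 in all, crops included, and the job is handed in when it is done.

Besides the shell and the picture viewer there is one more tool, called after "Call:" by a JSON object that holds its "method" and its "body". arm_command: Moves the arm, as the interface text tells. Its arguments: {"type":"object","properties":{"steps":{"type":"array","items":{"type":"object","properties":{"rot":{"type":"array","items":{"type":"number"}},"slide":{"type":"array","items":{"type":"number"}},"grip":{"type":"number"}}}},"newtons":{"type":"number"}},"required":["steps"]}

```bash
mkdir -p pics; ls
cat > h.py <<'E'
import numpy as np, cv2
from bench import sensors, eyes, order
from scipy.spatial.transform import Rotation as R
def ray(p,u,v):
    K=p["intrinsics"];T=np.array(p["pose"]);d=T[:3,:3]@np.linalg.solve(K,[u,v,1.]);return T[:3,3],d
def at(p,u,v,z):
    o,d=ray(p,u,v);return o+d*(z-o[2])/d[2]
def px(p,X):
    T=np.array(p["pose"]);c=T[:3,:3].T@(np.array(X)-T[:3,3]);q=np.array(p["intrinsics"])@c;return q[:2]/q[2]
def save(p,n): cv2.imwrite("pics/"+n,cv2.cvtColor(p["pixels"],cv2.COLOR_RGB2BGR))
E
python3 - <<'E'
from h import *
s=sensors.read_state();print({k:np.round(s[k],3) for k in s})
for c in["top","scene"]:
    p=eyes.camera(c);save(p,c+"1.png");print(c,np.round(p["pose"],3).tolist(),p["intrinsics"])
    for n in["bracket","bolt_head","spanner","offcut_light","offcut_dark","bin","jar","red_bar","blue_cup"]:
        print(n,[(np.round(d["bbox"]).tolist(),round(d["conf"],2)) for d in eyes.look_for(n,p)[:3]])
E
```

```text
pics
{'time': np.float64(0.0), 'joint_positions': array([-1.15 ,  0.333, -0.065,  1.461,  0.022,  1.35 , -0.088]), 'joint_vel': array([-0.002,  0.001, -0.   , -0.   ,  0.001, -0.002,  0.   ]), 'joint_torque': array([ 0.0000e+00, -6.2326e+01,  2.5000e-02, -3.8991e+01, -6.1000e-02,
        4.0000e-02,  0.0000e+00]), 'ee_pos': array([0.268, 0.564, 0.222]), 'eef_rot': array([ 0.22 ,  0.975, -0.001, -0.   ]), 'ft_force': array([-0.101,  1.325, -0.208]), 'torque': array([-0.021,  0.004,  0.056]), 'grip_force': np.float64(0.0), 'width': np.float64(0.087)}
top [[-0.016, -0.998, 0.059, 0.522], [-1.0, 0.016, -0.0, 0.176], [-0.001, -0.059, -0.998, 0.949], [0.0, 0.0, 0.0, 1.0]] [[362.84657615   0.         255.71979482]
 [  0.         362.84657615 194.64704105]
 [  0.           0.           1.        ]]
bracket [([228.0, 174.0, 342.0, 241.0], 0.72)]
bolt_head []
spanner [([259.0, 208.0, 343.0, 228.0], 0.69), ([266.0, 82.0, 300.0, 117.0], 0.42)]
offcut_light [([276.0, 180.0, 303.0, 215.0], 0.76)]
offcut_dark [([349.0, 235.0, 380.0, 262.0], 0.86), ([213.0, 125.0, 248.0, 158.0], 0.74), ([229.0, 190.
[... 330 characters left out ...]
0.687, 0.75], [0.0, 0.0, 0.0, 1.0]] [[352.61136512   0.         253.23719285]
 [  0.         352.61136512 187.29158416]
 [  0.           0.           1.        ]]
bracket [([217.0, 182.0, 305.0, 265.0], 0.94)]
bolt_head [([238.0, 194.0, 306.0, 263.0], 0.6), ([242.0, 204.0, 304.0, 261.0], 0.51)]
spanner [([240.0, 202.0, 302.0, 262.0], 0.73)]
offcut_light [([260.0, 190.0, 290.0, 217.0], 0.96)]
offcut_dark [([228.0, 171.0, 259.0, 195.0], 0.7), ([268.0, 287.0, 311.0, 322.0], 0.65), ([276.0, 168.0, 289.0, 188.0], 0.58)]
bin [([154.0, 116.0, 263.0, 196.0], 0.69)]
jar [([199.0, 231.0, 221.0, 254.0], 0.81)]
red_bar [([215.0, 272.0, 236.0, 295.0], 0.92)]
blue_cup [([326.0, 159.0, 353.0, 195.0], 0.6)]
```

Run:
```python
import cv2
a=cv2.imread("pics/top1.png");cv2.imwrite("pics/topc.png",cv2.resize(a[70:290,85:385],None,fx=2.66,fy=2.66,interpolation=2))
a=cv2.imread("pics/scene1.png");cv2.imwrite("pics/scc.png",cv2.resize(a[110:330,150:370],None,fx=2.7,fy=2.7,interpolation=2))
```

```text
(no output)
```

View pics/topc.png

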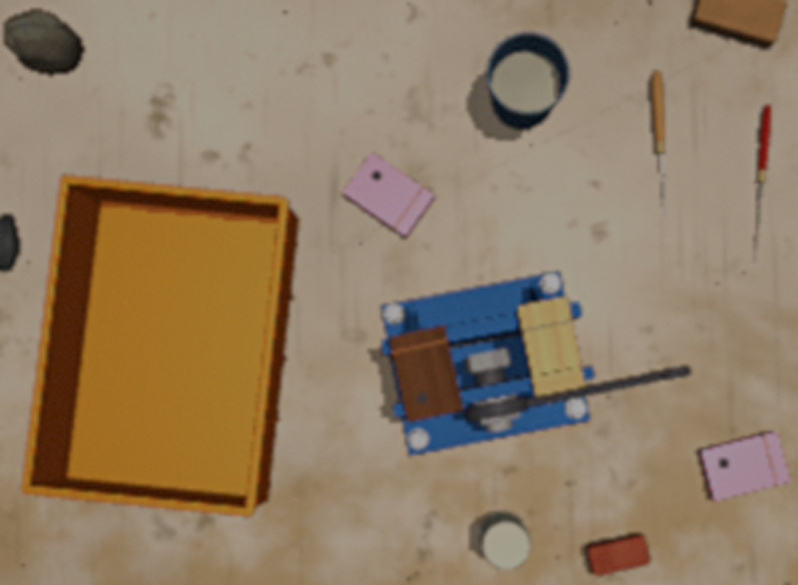

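View pics/scc.png

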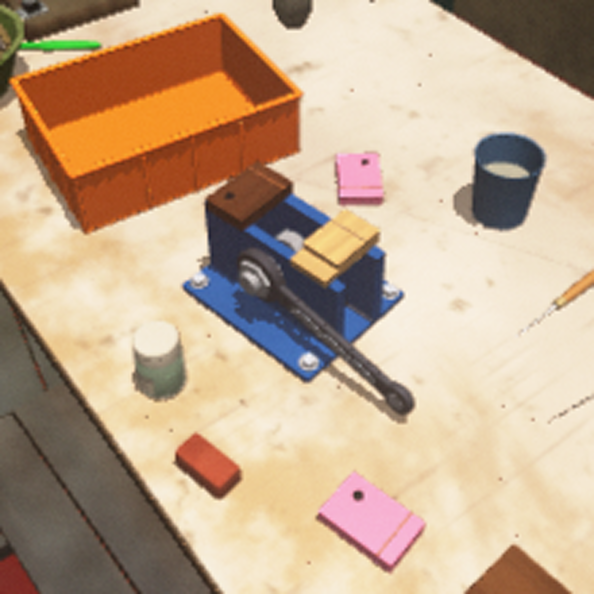

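The top view shows the dark offcut on the left (crop about 425,372) and the light one on the right (550,345). The hex head lies between them (488,360), the bin is on the left and the pink look-alikes are off to the sides. In the scene view the spanner droops to the robot's right.

Run:
```python
from h import *
p=eyes.camera("top")
def q(n,pts,z):
    P=np.array([at(p,u/2.66+85-.3,v/2.66+70-.3,z) for u,v in pts]);c=P.mean(0);
    e=P[1]-P[0]+P[2]-P[3]; print(n,np.round(c,4),"edge1 dir deg",np.round(np.degrees(np.arctan2(e[1],e[0])),1),"len",np.round([np.linalg.norm(P[i]-P[i-3]) for i in range(4)],3)); return c
q("base",[(382,305),(562,272),(590,420),(409,455)],.01)
q("dark",[(390,337),(446,327),(461,408),(404,420)],.116)
q("light",[(518,305),(568,296),(585,385),(534,394)],.116)
q("bin",[(63,178),(288,198),(252,513),(25,490)],.09)
for n,b,z in[("bolt",(488,357),.085),("spannerend",(683,371),.03)]:print(n,np.round(at(p,b[0]/2.66+85,b[1]/2.66+70,z),4))
for n,b,z in[("cup",(284,99),.086),("jar",(273.5,271),.068),("red",(319,278),.024)]:print(n,np.round(at(p,*b,z),3))
```

```text
base [0.5471 0.1466 0.01  ] edge1 dir deg -80.3 len [0.179 0.147 0.179 0.148]
dark [0.5363 0.2023 0.116 ] edge1 dir deg -79.9 len [0.049 0.071 0.05  0.073]
light [0.5587 0.0932 0.116 ] edge1 dir deg -80.8 len [0.044 0.078 0.045 0.078]
bin [0.5669 0.4416 0.09  ] edge1 dir deg -96.3 len [0.204 0.282 0.202 0.28 ]
bolt [0.5494 0.1462 0.085 ]
spannerend [ 0.5349 -0.0409  0.03  ]
cup [0.803 0.104 0.086]
jar [0.389 0.136 0.068]
red [0.363 0.02  0.024]
```

Call:
{"method": "arm_command", "body": {"steps": [{"slide":[0.0335,-0.045,0],"rot":[0,0,4.4],"grip":0.8},{"slide":[0.0335,-0.045,0],"rot":[0,0,4.4],"grip":0.8},{"slide":[0.0335,-0.045,0],"rot":[0,0,4.4],"grip":0.8},{"slide":[0.0335,-0.045,0],"rot":[0,0,4.4],"grip":0.8},{"slide":[0.0335,-0.045,0],"rot":[0,0,4.4],"grip":0.8},{"slide":[0.0335,-0.045,0],"rot":[0,0,4.4],"grip":0.8},{"slide":[0.0335,-0.045,0],"rot":[0,0,4.4],"grip":0.8},{"slide":[0.0335,-0.045,0],"rot":[0,0,4.4],"grip":0.8}]}}

```text
time: 2.05
ee_pos: [0.5373, 0.203, 0.2229]
eef_rot: [-0.087, 0.996, 0.0, 0.0]
ft_force: [0.7, 1.0, -0.1]
width: 0.0694
grip_force: 0.0
```

Run:
```python
from h import *
p=eyes.camera("wrist");s=sensors.read_state();print({k:np.round(s[k],4) for k in("ee_pos","eef_rot","width","joint_positions")})
r=R.from_quat(s["eef_rot"]).as_matrix();print("tool y yaw",np.degrees(np.arctan2(r[1,1],r[0,1])))
print(np.round(p["pose"],3).tolist())
for n in["offcut_light","offcut_dark","bolt_head","bracket"]:
    print(n,[(np.round(d["bbox"]).tolist(),round(d["conf"],2)) for d in eyes.look_for(n,p)[:3]])
save(p,"w1.png")
```

```text
{'ee_pos': array([0.5416, 0.1945, 0.2228]), 'eef_rot': array([-0.0843,  0.9964, -0.0018,  0.0012]), 'width': np.float64(0.07), 'joint_positions': array([-0.5673,  0.2185,  0.1644,  1.6075, -0.0323,  1.3175,  1.3408])}
tool y yaw 99.66677952847135
[[-0.172, 0.953, 0.248, 0.47], [0.985, 0.166, 0.045, 0.191], [0.001, 0.252, -0.968, 0.385], [0.0, 0.0, 0.0, 1.0]]
offcut_light [([95.0, 141.0, 161.0, 236.0], 0.83)]
offcut_dark [([0.0, 0.0, 32.0, 53.0], 0.74), ([229.0, 282.0, 292.0, 307.0], 0.69), ([228.0, 135.0, 289.0, 230.0], 0.59)]
bolt_head [([22.0, 112.0, 231.0, 191.0], 0.86)]
bracket [([21.0, 96.0, 298.0, 233.0], 0.56)]
```

View pics/w1.png

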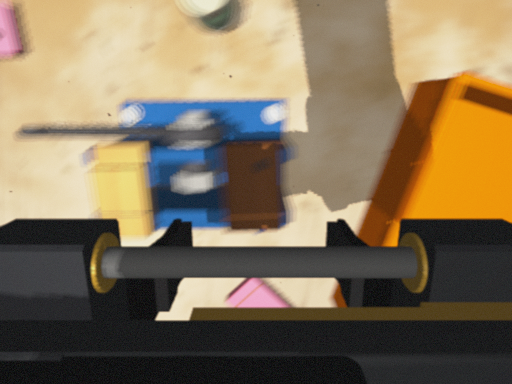

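The wrist picture is motion-blurred: dark offcut at (255,185), light at (125,190), bolt head at (190,180). I'll retake it now the arm has settled.

Run:
```python
from h import *
for i in range(3): p=eyes.camera("wrist")
s=sensors.read_state();print({k:np.round(s[k],4) for k in("ee_pos","eef_rot","ft_force")})
a=p["pixels"][80:245,10:310];cv2.imwrite("pics/w2.png",cv2.cvtColor(cv2.resize(a,None,fx=2.6,fy=2.6,interpolation=2),cv2.COLOR_RGB2BGR))
np.savez("w2.npz",pose=p["pose"],intrinsics=p["intrinsics"])
```

```text
{'ee_pos': array([0.5356, 0.2061, 0.2226]), 'eef_rot': array([-8.630e-02,  9.963e-01,  3.000e-04, -1.000e-04]), 'ft_force': array([-0.7549, -0.1976,  0.203 ])}
```

View pics/w2.png

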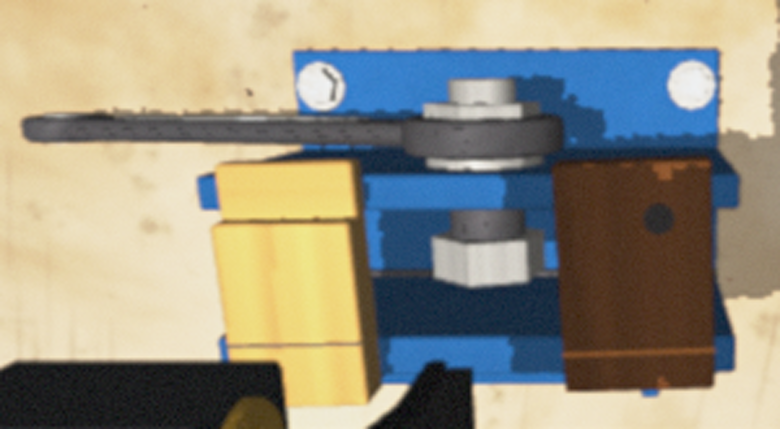

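Sharp view: the plate tops, the hex head (480,260), the dark offcut (635,275) and the light offcut (290,310) are all clear. The spanner ring is at (480,130).

Run:
```python
from h import *
d=np.load("w2.npz");p=dict(pose=d["pose"],intrinsics=d["intrinsics"])
def q(n,pts,z):
    P=np.array([at(p,u/2.6+10-.3,v/2.6+80-.3,z) for u,v in pts]);e=P[1]-P[0]+P[2]-P[3]
    print(n,np.round(P.mean(0),4),"dir",np.round(np.degrees(np.arctan2(e[1],e[0])),1),"len",np.round([np.linalg.norm(P[i]-P[i-3]) for i in range(4)],3)); return P.mean(0)
f=q("front",[(199,176),(739,176),(739,207),(200,207)],.1)
r=q("rear",[(222,337),(733,337),(733,370),(222,370)],.1)
q("dark",[(553,163),(713,160),(713,387),(566,390)],.116)
q("light",[(212,225),(349,223),(366,403),(228,405)],.118)
q("head rear-top",[(437,286),(528,284),(528,237),(433,237)],.085)
c,s=np.cos(np.radians(9.7)),np.sin(np.radians(9.7))
print("origin", (f+r)/2-.0005*np.array([c,s,0]))
```

```text
front [0.5195 0.1439 0.1   ] dir 99.8 len [0.178 0.01  0.179 0.01 ]
rear [0.5752 0.1535 0.1   ] dir 99.8 len [0.176 0.012 0.178 0.012]
dark [0.5354 0.2027 0.116 ] dir 101.0 len [0.049 0.075 0.049 0.075]
light [0.5663 0.0948 0.118 ] dir 100.7 len [0.043 0.06  0.046 0.06 ]
head rear-top [0.5462 0.1484 0.085 ] dir 100.5 len [0.033 0.017 0.033 0.018]
origin [0.54686174 0.14859364 0.1       ]
```

Call:
{"method": "arm_command", "body": {"steps": [{"slide":[0.001,-0.002,-0.04],"rot":[0,0,0.5],"grip":0.8},{"slide":[0,0,-0.04],"grip":0.8},{"slide":[0,0,-0.03],"grip":0.8},{"slide":[0,0,-0.019],"grip":0.8},{"grip":0.8},{"grip":0.3},{"grip":0.3},{"grip":0.3}], "newtons": 25}}

```text
schema error: expected keys rot, slide, grip
```

Call:
{"method": "arm_command", "body": {"steps": [{"slide":[0.001,-0.002,-0.04],"rot":[0,0,0.5],"grip":0.8},{"slide":[0,0,-0.04],"rot":[0,0,0],"grip":0.8},{"slide":[0,0,-0.03],"rot":[0,0,0],"grip":0.8},{"slide":[0,0,-0.019],"rot":[0,0,0],"grip":0.8},{"slide":[0,0,0],"rot":[0,0,0],"grip":0.8},{"slide":[0,0,0],"rot":[0,0,0],"grip":0.3},{"slide":[0,0,0],"rot":[0,0,0],"grip":0.3},{"slide":[0,0,0],"rot":[0,0,0],"grip":0.3}], "newtons": 25}}

```text
time: 3.45
ee_pos: [0.5378, 0.2027, 0.0945]
eef_rot: [-0.09, 0.996, 0.0, 0.001]
ft_force: [-1.3, -0.6, 2.8]
width: 0.0501
grip_force: 25.0
```

Call:
{"method": "arm_command", "body": {"steps": [{"slide":[0,0,0.03],"rot":[0,0,0],"grip":0.3},{"slide":[0,0,0.05],"rot":[0,0,0],"grip":0.3},{"slide":[0.01,0.03,0.02],"rot":[0,0,0],"grip":0.3},{"slide":[0.015,0.045,0],"rot":[0,0,0],"grip":0.3},{"slide":[0.015,0.045,0],"rot":[0,0,0],"grip":0.3},{"slide":[0.015,0.045,0],"rot":[0,0,0],"grip":0.3},{"slide":[0.015,0.045,0],"rot":[0,0,0],"grip":0.3},{"slide":[0.01,0.03,0],"rot":[0,0,0],"grip":0.3}]}}

```text
time: 4.45
ee_pos: [0.6171, 0.4448, 0.1931]
eef_rot: [-0.09, 0.996, 0.0, -0.0]
ft_force: [1.0, 0.3, -1.9]
width: 0.0498
grip_force: 25.0
```

Call:
{"method": "arm_command", "body": {"steps": [{"slide":[0,0,-0.04],"rot":[0,0,0],"grip":0.3},{"slide":[0,0,-0.05],"rot":[0,0,0],"grip":0.3},{"slide":[0,0,-0.04],"rot":[0,0,0],"grip":0.3},{"slide":[0,0,-0.02],"rot":[0,0,0],"grip":0.3},{"slide":[0,0,0],"rot":[0,0,0],"grip":0.3},{"slide":[0,0,0],"rot":[0,0,0],"grip":0.3},{"slide":[0,0,0],"rot":[0,0,0],"grip":0.8},{"slide":[0,0,0],"rot":[0,0,0],"grip":0.8}]}}

```text
time: 5.45
ee_pos: [0.6179, 0.4429, 0.045]
eef_rot: [-0.09, 0.996, 0.001, 0.001]
ft_force: [0.4, 0.3, -0.0]
width: 0.0625
grip_force: 0.0
```

Call:
{"method": "arm_command", "body": {"steps": [{"slide":[0,0,0.05],"rot":[0,0,0],"grip":0.8},{"slide":[0,0,0.05],"rot":[0,0,0],"grip":0.8},{"slide":[0,0,0.05],"rot":[0,0,0],"grip":0.8},{"slide":[-0.011,-0.048,0],"rot":[0,0,0],"grip":0.8},{"slide":[-0.01,-0.06,0],"rot":[0,0,0],"grip":0.8},{"slide":[-0.01,-0.06,0],"rot":[0,0,0],"grip":0.8},{"slide":[-0.01,-0.06,0],"rot":[0,0,0],"grip":0.8},{"slide":[-0.01,-0.06,0],"rot":[0,0,0],"grip":0.8}]}}

```text
time: 6.45
ee_pos: [0.566, 0.1526, 0.1944]
eef_rot: [-0.089, 0.996, 0.0, 0.001]
ft_force: [0.8, -0.2, 0.3]
width: 0.0697
grip_force: 0.0
```

Call:
{"method": "arm_command", "body": {"steps": [{"slide":[-0.01,-0.06,0],"rot":[0,0,0.5],"grip":0.75},{"slide":[0,0,-0.02],"rot":[0,0,0],"grip":0.75},{"slide":[0,0,-0.04],"rot":[0,0,0],"grip":0.75},{"slide":[0,0,-0.03],"rot":[0,0,0],"grip":0.75},{"slide":[0,0,-0.01],"rot":[0,0,0],"grip":0.75},{"slide":[0,0,0],"rot":[0,0,0],"grip":0.25},{"slide":[0,0,0],"rot":[0,0,0],"grip":0.25},{"slide":[0,0,0],"rot":[0,0,0],"grip":0.25}]}}

```text
time: 7.45
ee_pos: [0.5571, 0.0946, 0.0948]
eef_rot: [-0.094, 0.996, 0.0, 0.001]
ft_force: [-0.1, 0.1, 4.5]
width: 0.0436
grip_force: 25.0
```

Call:
{"method": "arm_command", "body": {"steps": [{"slide":[0,0,0.03],"rot":[0,0,0],"grip":0.25},{"slide":[0,0,0.05],"rot":[0,0,0],"grip":0.25},{"slide":[0,0.02,0.02],"rot":[0,0,0],"grip":0.25},{"slide":[-0.006,0.045,0],"rot":[0,0,0],"grip":0.25},{"slide":[-0.01,0.06,0],"rot":[0,0,0],"grip":0.25},{"slide":[-0.01,0.06,0],"rot":[0,0,0],"grip":0.25},{"slide":[-0.01,0.06,0],"rot":[0,0,0],"grip":0.25},{"slide":[-0.01,0.06,0],"rot":[0,0,0],"grip":0.25}]}}

```text
time: 8.45
ee_pos: [0.51, 0.4014, 0.1944]
eef_rot: [-0.094, 0.996, 0.0, 0.0]
ft_force: [0.3, 0.0, 0.1]
width: 0.0439
grip_force: 25.0
```

Call:
{"method": "arm_command", "body": {"steps": [{"slide":[0,0.04,0],"rot":[0,0,0],"grip":0.25},{"slide":[0,0,-0.04],"rot":[0,0,0],"grip":0.25},{"slide":[0,0,-0.05],"rot":[0,0,0],"grip":0.25},{"slide":[0,0,-0.05],"rot":[0,0,0],"grip":0.25},{"slide":[0,0,-0.01],"rot":[0,0,0],"grip":0.25},{"slide":[0,0,0],"rot":[0,0,0],"grip":0.25},{"slide":[0,0,0],"rot":[0,0,0],"grip":0.75},{"slide":[0,0,0],"rot":[0,0,0],"grip":0.75}]}}

```text
time: 9.45
ee_pos: [0.5112, 0.4403, 0.0457]
eef_rot: [-0.094, 0.996, 0.001, 0.001]
ft_force: [0.1, 0.1, -0.1]
width: 0.0562
grip_force: 0.0
```

Call:
{"method": "arm_command", "body": {"steps": [{"slide":[0,0,0.05],"rot":[0,0,0],"grip":0.75},{"slide":[0,0,0.05],"rot":[0,0,0],"grip":0.75},{"slide":[0,0,0.05],"rot":[0,0,-1],"grip":0.75},{"slide":[0.007,-0.05,0],"rot":[0,0,0],"grip":0.75},{"slide":[0.01,-0.06,0],"rot":[0,0,0],"grip":0.75},{"slide":[0.01,-0.06,0],"rot":[0,0,0],"grip":0.75},{"slide":[0.01,-0.06,0],"rot":[0,0,0],"grip":0.75},{"slide":[0,-0.061,0],"rot":[0,0,0],"grip":0.75}]}}

```text
time: 10.45
ee_pos: [0.548, 0.1464, 0.1948]
eef_rot: [-0.085, 0.996, 0.0, 0.001]
ft_force: [1.3, -0.8, 0.5]
width: 0.0653
grip_force: 0.0
```

Run:
```python
from h import *
for i in range(4): p=eyes.camera("wrist")
t=eyes.camera("top")
s=sensors.read_state();print({k:np.round(s[k],4) for k in("ee_pos","eef_rot","ft_force")})
a=cv2.resize(p["pixels"][60:260,130:380],None,fx=3,fy=3,interpolation=2)
b=cv2.resize(t["pixels"][130:270,85:200],(0,0),fx=2,fy=2)
a[:280,-230:]=b
cv2.imwrite("pics/w3.png",cv2.cvtColor(a,cv2.COLOR_RGB2BGR))
np.savez("w3.npz",pose=p["pose"],intrinsics=p["intrinsics"])
```

```text
{'ee_pos': array([0.5476, 0.1491, 0.1946]), 'eef_rot': array([-8.520e-02,  9.964e-01,  6.000e-04,  7.000e-04]), 'ft_force': array([0.5032, 0.8867, 0.2572])}
```

View pics/w3.png

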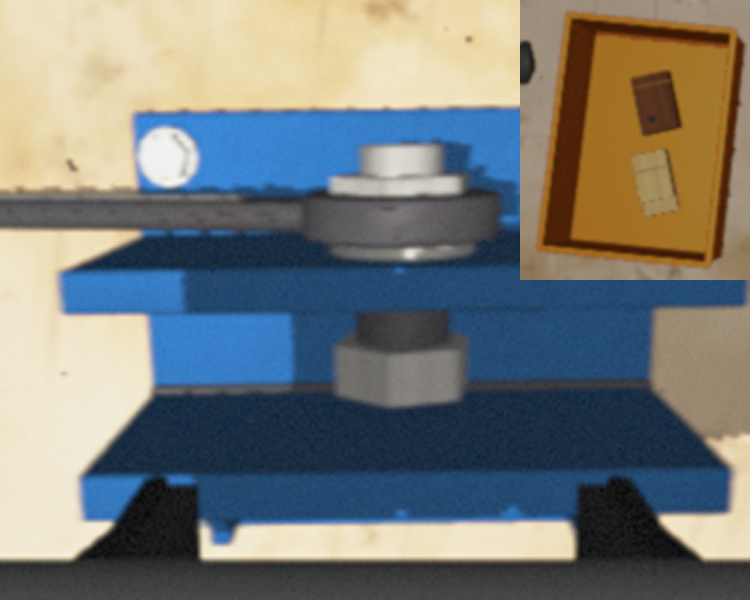

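Both offcuts lie in the bin. In the wrist view the hex head is at (400,370) with its top ridge at x≈392, left of the collar centre (402), as expected for a 0.2 rad droop.

Run:
```python
from h import *
d=np.load("w3.npz");p=dict(pose=d["pose"],intrinsics=d["intrinsics"])
def g(u,v,z): return at(p,u/3+130-.33,v/3+60-.33,z)
F=[g(62,272,.1),g(746,270,.1),g(746,306,.1),g(62,312,.1)];Q=[g(82,475,.1),g(730,469,.1),g(730,518,.1),g(82,520,.1)]
c,s=np.cos(np.radians(9.8)),np.sin(np.radians(9.8));A=np.array([[c,s,0],[-s,c,0],[0,0,1]])
for P in(F,Q,): print(np.round(np.mean(P,0),4),[np.round(A@(x-[.547,.148,0]),4)[:2].tolist() for x in P])
for n,u,v,z in[("ridge top rear",392,405,.0864),("ridge front",390,347,.0864),("left vert rear",337,397,.0723),("right rear",466,397,.0805),("collarL",357,330,.07),("collarR",450,330,.07)]: print(n,np.round(A@(g(u,v,z)-[.547,.148,0]),4))
```

```text
[0.52   0.1444 0.1   ] [[-0.0326, -0.0872], [-0.0318, 0.0894], [-0.0224, 0.0902], [-0.0221, -0.0881]]
[0.5758 0.1544 0.1   ] [[0.0228, -0.0867], [0.0225, 0.0896], [0.0367, 0.0907], [0.0359, -0.0878]]
ridge top rear [ 0.0075 -0.0021  0.0864]
ridge front [-0.0092 -0.0026  0.0864]
left vert rear [ 0.0088 -0.0183  0.0723]
right rear [0.0069 0.0191 0.0805]
collarL [-0.0108 -0.0122  0.07  ]
collarR [-0.0106  0.015   0.07  ]
```

Call:
{"method": "arm_command", "body": {"steps": [{"slide":[0.002,-0.008,0],"rot":[3.8,0.65,0],"grip":0.72},{"slide":[0.002,-0.008,0],"rot":[3.8,0.65,0],"grip":0.72},{"slide":[0,-0.009,0],"rot":[3.7,0.65,0],"grip":0.72},{"slide":[-0.001,0.006,-0.03],"rot":[0,0,0],"grip":0.72},{"slide":[-0.001,0.006,-0.03],"rot":[0,0,0],"grip":0.72},{"slide":[0,0,0],"rot":[0,0,0],"grip":0.72},{"slide":[0,0,0],"rot":[0,0,0],"grip":0.72},{"slide":[0,0,0],"rot":[0,0,0],"grip":0.72}]}}

```text
time: 11.7
ee_pos: [0.5502, 0.1358, 0.1351]
eef_rot: [-0.085, 0.991, 0.1, -0.007]
ft_force: [0.4, -0.5, -0.1]
width: 0.0623
grip_force: 0.0
```

Run:
```python
from h import *
s=sensors.read_state();r=R.from_quat(s["eef_rot"]).as_matrix();print(s["ee_pos"],s["ft_force"])
bx=np.array([np.cos(np.radians(9.8)),np.sin(np.radians(9.8)),0]);by=np.array([-bx[1],bx[0],0])
print("z axis in bracket",r[:,2]@bx,r[:,2]@by,"y",r[:,1]@bx,r[:,1]@by,r[2,1])
C=np.array([.5468,.1493,.066]);print("remaining",C+.013*r[:,2]-s["ee_pos"])
```

```text
[0.55020725 0.13575087 0.13508091] [ 0.40631901 -0.53238549 -0.10588339]
z axis in bracket 0.0021333644916749525 0.19899600620429103 y -0.00023797265210864243 0.9800002820979659 0.19899595588082744
remaining [-0.00382025  0.01610305 -0.08182089]
```

Call:
{"method": "arm_command", "body": {"steps": [{"slide":[-0.001,0.004,-0.02],"rot":[0,0,0],"grip":0.72},{"slide":[-0.001,0.004,-0.02],"rot":[0,0,0],"grip":0.72},{"slide":[-0.001,0.004,-0.02],"rot":[0,0,0],"grip":0.72},{"slide":[-0.001,0.004,-0.022],"rot":[0,0,0],"grip":0.72},{"slide":[0,0,0],"rot":[0,0,0],"grip":0.72},{"slide":[0,0,0],"rot":[0,0,0],"grip":0.3},{"slide":[0,0,0],"rot":[0,0,0],"grip":0.3},{"slide":[0,0,0],"rot":[0,0,0],"grip":0.3}], "newtons": 15}}

```text
time: 12.7
ee_pos: [0.5458, 0.1515, 0.0523]
eef_rot: [-0.085, 0.991, 0.1, -0.008]
ft_force: [-0.3, 0.9, 1.3]
width: 0.0405
grip_force: 0.0
```

Run:
```python
from h import *
p=eyes.camera("wrist");t=eyes.camera("scene")
s=sensors.read_state();print({k:np.round(s[k],4) for k in("ee_pos","eef_rot","ft_force","torque","width","grip_force")})
a=cv2.resize(p["pixels"][60:260,130:380],None,fx=3,fy=3,interpolation=2)[:,:450]
b=cv2.resize(t["pixels"][170:290,200:320],(350,350),interpolation=2)
c=np.zeros((600,800,3),np.uint8);c[:,:450]=a;c[:350,450:]=b
cv2.imwrite("pics/w4.png",cv2.cvtColor(c,cv2.COLOR_RGB2BGR))
```

```text
{'ee_pos': array([0.5459, 0.1506, 0.052 ]), 'eef_rot': array([-0.0845,  0.9914,  0.0992, -0.0081]), 'ft_force': array([ 0.4449, -4.3245,  2.2907]), 'torque': array([-1.1042, -0.1253,  0.0536]), 'width': np.float64(0.0358), 'grip_force': np.float64(14.9979)}
```

View pics/w4.png

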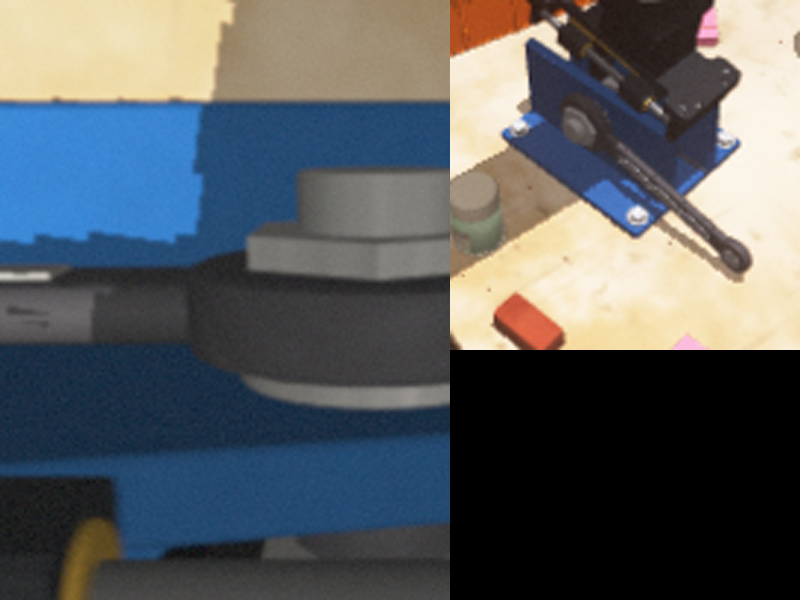

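The fingers hold the head at 35.8 mm, which matches its 36 mm across flats, and the spanner is still drooped. Next I raise the grip force and turn about the bolt centre.

Call:
{"method": "arm_command", "body": {"steps": [{"slide":[0,-0.001,0],"rot":[0,0,0],"grip":0.3},{"slide":[0,0,0],"rot":[0,0,0],"grip":0.3},{"slide":[0,-0.0005,0],"rot":[-1.95,-0.335,0],"grip":0.3},{"slide":[0,-0.0005,0],"rot":[-1.95,-0.335,0],"grip":0.3},{"slide":[0,-0.0005,0],"rot":[-1.95,-0.335,0],"grip":0.3},{"slide":[0,-0.0005,0],"rot":[-1.95,-0.335,0],"grip":0.3},{"slide":[0,-0.0005,0],"rot":[-1.95,-0.335,0],"grip":0.3},{"slide":[0,0,0],"rot":[0,0,0],"grip":0.3}], "newtons": 55}}

```text
time: 13.8
ee_pos: [0.5463, 0.1482, 0.0518]
eef_rot: [-0.085, 0.996, 0.013, -0.0]
ft_force: [6.4, 0.9, -1.9]
width: 0.0353
grip_force: 55.0
```

Call:
{"method": "arm_command", "body": {"steps": [{"slide":[0,-0.0005,0],"rot":[-1.8,-0.31,0],"grip":0.3},{"slide":[0,0,0],"rot":[0,0,0],"grip":0.3},{"slide":[0,0,0],"rot":[0,0,0],"grip":0.3},{"slide":[0,0,0],"rot":[0,0,0],"grip":0.3},{"slide":[0,0,0],"rot":[0,0,0],"grip":0.3},{"slide":[0,0,0],"rot":[0,0,0],"grip":0.3},{"slide":[0,0,0],"rot":[0,0,0],"grip":0.3},{"slide":[0,0,0],"rot":[0,0,0],"grip":0.3}]}}

```text
time: 14.8
ee_pos: [0.5463, 0.1477, 0.0517]
eef_rot: [-0.085, 0.996, -0.002, 0.001]
ft_force: [5.7, 0.9, -2.2]
width: 0.0356
grip_force: 55.0
```

Run:
```python
from h import *
t=eyes.camera("scene")
s=sensors.read_state();print({k:np.round(s[k],4) for k in("ee_pos","eef_rot","ft_force","torque","width","grip_force")})
r=R.from_quat(s["eef_rot"]).as_matrix();print("tilt",r[2,1])
bx=np.array([np.cos(np.radians(9.8)),np.sin(np.radians(9.8)),0]);by=np.array([-bx[1],bx[0],0]);C=np.array([.5468,.1493,.066])
u0,v0,S=220,190,6
a=cv2.resize(t["pixels"][v0:v0+95,u0:u0+130],None,fx=S,fy=S,interpolation=2).copy()
# model: spanner tip outer end & ring bottom at front face x=-.051, for tilts
for th,col in[(0,(255,0,0)),(.03,(0,255,0)),(-.03,(255,255,0))]:
    for y,h in[(-.029,0),(-.1,0),(-.15,0),(-.195,0)]:
        X=C-.0445*bx+by*(y*np.cos(th)-h*np.sin(th))+np.array([0,0,y*np.sin(th)])
        q=px(t,X);cv2.circle(a,tuple(int(round(k)) for k in((q[0]-u0+.5)*S,(q[1]-v0+.5)*S)),2,col,-1)
cv2.imwrite("pics/s5.png",cv2.cvtColor(a,cv2.COLOR_RGB2BGR))
```

```text
{'ee_pos': array([0.5463, 0.1478, 0.0517]), 'eef_rot': array([-0.0852,  0.9964, -0.002 ,  0.0012]), 'ft_force': array([ 5.4039,  0.2756, -3.5984]), 'torque': array([ 0.248 , -1.2248,  0.0869]), 'width': np.float64(0.0351), 'grip_force': np.float64(55.002)}
tilt -0.004188311992509625
```

View pics/s5.png

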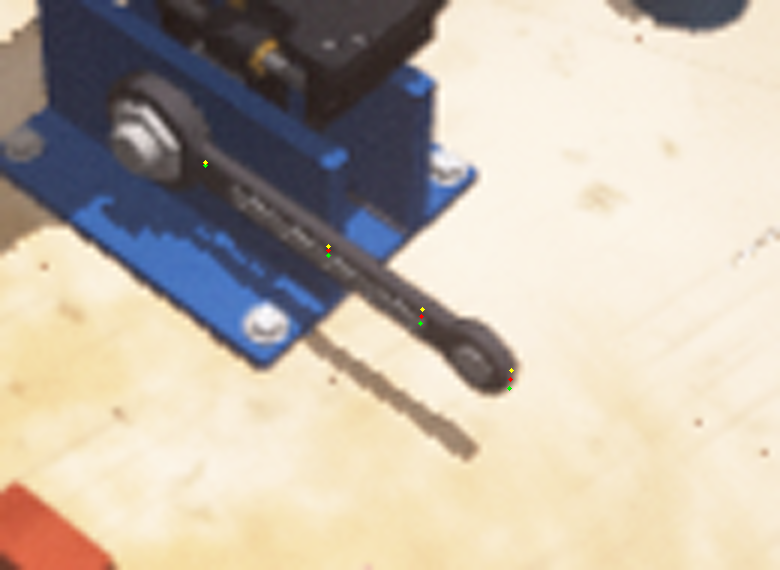

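The spanner has been raised close to level: the handle runs through the predicted level points. I'll check it more finely by tracking the handle end from the initial (0.2 rad) image to now.

Run:
```python
from h import *
t=eyes.camera("scene");A=cv2.imread("pics/scene1.png");B=cv2.cvtColor(t["pixels"],cv2.COLOR_RGB2BGR)
bx=np.array([np.cos(np.radians(9.8)),np.sin(np.radians(9.8)),0]);by=np.array([-bx[1],bx[0],0]);C=np.array([.5468,.1493,.066])
def P(y,th,x=-.0445): return px(t,C+x*bx+by*y*np.cos(th)+np.array([0,0,y*np.sin(th)]))
# dark-spanner weight image; intensity profile across the handle at several stations
ga,gb=[cv2.cvtColor(i,cv2.COLOR_BGR2GRAY).astype(np.float32) for i in(A,B)]
for nm,g in(("start",ga),("now",gb)):
    w=np.clip(110-g,0,60)/60
    h=w[235:275,280:320];yy,xx=np.mgrid[235:275,280:320]
    # tip blob: dark pixels within 7 px of the farthest point along the handle
    d=(P(-.195,0)-P(-.1,0));d/=np.linalg.norm(d)
    m=cv2.connectedComponents((h>.5).astype(np.uint8))[1];s=xx*d[0]+yy*d[1]
    tip=s[h>.5].max();k=(s>tip-9)*h
    print(nm,"tip blob",(k*xx).sum()/k.sum(),(k*yy).sum()/k.sum(),"n",k.sum(),"tip s",tip)
for th in(.2,.02,.01,0,-.01,-.02):print(th,P(-.185,th),P(-.195,th))
```

```text
start tip blob 297.81472579108527 258.669723197349 n 34.36667 tip s 396.6925970555536
now tip blob 300.44015455867054 250.78061310554685 n 23.400002 tip s 394.04505559993015
0.2 [298.81956592 258.53633841] [301.92955587 261.31316184]
0.02 [300.99696961 251.23203869] [304.33525757 253.65423924]
0.01 [301.06379438 250.76893917] [304.41156531 253.16707809]
0 [301.12465895 250.30000276] [304.48154274 252.6736196 ]
-0.01 [301.17952777 249.82526561] [304.5451495  252.17390036]
-0.02 [301.22836611 249.34476519] [304.60234604 251.66795843]
```

Call:
{"method": "arm_command", "body": {"steps": [{"slide":[0,0,0],"rot":[-0.3,-0.05,0],"grip":0.3},{"slide":[0,0,0],"rot":[0,0,0],"grip":0.3},{"slide":[0,0,0],"rot":[0,0,0],"grip":0.3},{"slide":[0,0,0],"rot":[0,0,0],"grip":0.3},{"slide":[0,0,0],"rot":[0,0,0],"grip":0.3},{"slide":[0,0,0],"rot":[0,0,0],"grip":0.3},{"slide":[0,0,0],"rot":[0,0,0],"grip":0.3},{"slide":[0,0,0],"rot":[0,0,0],"grip":0.3}]}}

```text
time: 15.9
ee_pos: [0.5463, 0.1477, 0.0517]
eef_rot: [-0.085, 0.996, -0.005, 0.001]
ft_force: [5.8, 0.7, -2.9]
width: 0.0353
grip_force: 55.0
```

Run:
```python
from h import *
s=sensors.read_state();r=R.from_quat(s["eef_rot"]).as_matrix();print("tilt",r[2,1],s["width"],s["grip_force"],s["ft_force"])
print(order.close_job())
```

```text
tilt -0.009570518631170302 0.03534308955253187 55.002325465902686 [ 5.77382626  0.71822359 -2.94156434]
the job is handed in; nothing more can be done
None
```

Both offcuts are in the bin and I handed the job in with the fingers still gripping the bolt head at 55 N; the spanner measured about 0.007 rad below level before a final 0.005 rad upward nudge, not re-measured after it, and no verdict was returned.

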